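Find the denser rock-core plug on the trip balance

ROBOT

A 6-joint arm with a two-finger parallel gripper is mounted at the origin on a cart in front of the work surface, level with it; the furniture and walls round the work are solid. World frame = base frame: x ahead of the robot, y to its left, z up, the work surface at z = 0. Lengths are in m, angles in degrees, forces in N, time in s.
With the tool pointing down it reaches from about 0.15 to 0.775 m from the base axis. Payload 6.1 kg.
Tool frame: the origin (TCP) lies between the finger pads; the fingertips stand 17 mm ahead of it and the grasp point (between the pads) lies 2 mm behind it; z points along the fingers, y is the line along which they close (so a half turn about z gives the same grasp; the last joint's range is limited). The gripper opens to 85 mm and grips with 20 to 120 N. Pads are 22 mm wide; open, the fingers measure 114 mm over their backs; the gripper's body (76 mm by 85 mm) begins 54 mm behind the grasp point. The pads swing forward as they close: fully open they stand 13 mm farther back than shut.
Start: joints at [70.187, 7.208, -2.269, 80.523, 0, 90], TCP at [0.178, 0.494, 0.225] pointing down, gripper open.
Joint ranges: [-155.77, 155.77], [-54.66, 111.73], [-72.52, 77.12], [-102.08, 115.82], [-83.92, 84.16], [-180, 180]. Speed limits (degrees/s): [136.94, 136.94, 172.46, 180, 180, 180].

INTERFACE

Orientations are given as [roll, pitch, yaw] about the fixed x, y, z axes, in that order (R = Rz(yaw) Ry(pitch) Rx(roll)).
In Python, from cell import robot gives the robot as it stands.
- The arm moves only by the tool servo_tool, never from a script. Its argument "plan" is a list that holds one entry, the list of rows, each a list of 5 numbers: the opening, from 0 (shut) to 1 (fully open), then the shift along the tool's x, y, z in m, then the turn about the tool's z in degrees. In form: [[[hand, x, y, z, turn], ...]]. A call has 1 to 8 rows; each row shifts and turns the commanded pose from where the row before left it, along the tool's axes as they then stand; what a row does not reach is not made up. A row lasts 1/12 s, in which the tool goes at most 41.7 mm and 7.16 degrees, less where a joint would pass 70% of its speed; a pose out of reach is approached as far as the arm can. A call is refused whole if a number of a shift passes 0.0417 or a number of a turn 7.16, either way. A call with a gripper value outside its range is refused whole. The fingers move at their own pace and stop on an object; "force" is the grip in N (left out, the last holds). Time passes only in rows, so rows that do not move let the fingers close. It gives the time, the measured TCP pose, the force, the opening and the grip force at its end, in the units of the state.
- robot.get_obs(): the state, without advancing time (a new reading comes with each control period).
- robot.snapshot(name): name is "scene" or "top"; returns a dict with "pixels" (480x640x3 uint8, red, green, blue), "fx", "fy", "cx", "cy" (pixels), "pose" (4x4, takes a point from camera to world coordinates). Camera axes: x right, y down, z forward; pixel columns grow to the right and rows downward; lengths in m; the calibration is good to about 2 mm. A picture is of the moment at which its call begins. There is no depth.
- robot.job_done(): hands the job in; it is judged then, once.
The state is a dict: "time_s": time; "q": joint angles; "dq": joint speeds; "joint_efforts": joint torques, N m; "tool_pos": TCP position; "tool_rot": TCP orientation; "contact_force": force on the tool from outside, world axes, zero at the start; "moment": the same for the moment, N m; "grip_width": finger opening in m; "grasp_force": force on a finger pad.
Only numpy, scipy, OpenCV 4.12 (cv2) and the standard library are available. Lean on these libraries where they do the work, as an engineer would, in place of code of your own. Each camera call takes 0.05 s, during which the arm holds its last target. There are 200 camera calls.

TASK

The two loose core plugs, grey and red, are the same size: weigh them against each other by standing one on each pan of the trip balance and letting go, then stand the heavier one fully home in the empty bore of the wooden core block and leave the lighter one standing on its pan. Treat the balance gently: while only one pan is loaded, ease its plug down with the pan until the pan rests on its stop before you let go, lift a plug off so slowly that its pan comes up with it and the beam never drops or slams, do not bear hard on the pans or force the plug into the bore, and do not touch the balance with the gripper. Keep the plugs upright and leave the loupe and the glass dish where they are.

Things in the scene. Friction and masses are not known exactly. Their poses are not given: they have to be found in the camera images.
- grey_plug: loose grey rock-core plug: upright cylinder 38 mm diameter, 60 mm high, foot chamfered 1.5 mm, with a dark line down one side; 120 to 220 g, lighter or heavier than the red one. Origin: centre of its underside, z up its axis
- red_plug: loose brick-red rock-core plug of the same size with a white line down one side; 120 to 220 g. Origin: centre of its underside, z up its axis
- balance: blue two-pan trip balance, fixed to the worktop, base 115 x 285 mm. Origin: centre of its underside; the arms lie along its y axis, 110 mm from the middle to each pan centre. The pans stay level; where a load stands on them is immaterial. A 66 mm wide index plate stands between the pans, up to 50 mm above them. Behind is a 0.37 m high chest, its knobs from x = 0.60 m on, y over 0.03 m
- beam (a joint): beam angle about the balance's x axis: 0 level (as when unloaded), positive = left (+y) pan up, right pan down. An empty pan gives way at under 1 N until its rubber stop (some 5 N per mm), which lies somewhere between 0.07 and 0.17 rad, not the same on both sides. With only one pan loaded it drops fast; with both it drifts to the heavier side at 0.5 rad/s or less, some 0.05 if nearly alike
- pan_left_top (a point): centre of the upper face of the left (+y) pan, a flat steel disc of 100 mm diameter with a 3 mm rim, 84 mm above the worktop when level; moves with the pan, z up
- pan_right_top (a point): the same for the right (-y) pan
- core_block: dark wooden core block, fixed, 182 x 88 mm foot, 32 mm high, with two bores in a row along its x axis, 90 mm apart; the +x one holds a pale plug that stands 40 mm out of it. Origin: centre of its underside
- empty_bore (a point): centre of the mouth of the empty bore, on the top face of the core block, z up: 41 mm diameter, 20 mm deep to a flat floor, mouth chamfered 2 mm; a plug standing home in it shows 40 mm
- loupe: small folding loupe, 36 x 26 x 16 mm, lying loose at the back; not to be disturbed
- petri_dish: shallow glass dish of small crystals, 60 mm wide, 13 mm high, loose by the chest; not to be disturbed
Mind the look-alikes: they are no part of the job. What is shaped like the grey_plug but purple is not meant.

How it is judged:
By the outcome, as a careful person would: the job done as asked, in the order asked, and still so for the second after the job is handed in, with the robot touching nothing.
It also fails if it takes over 72 s, if anything falls off the work surface, if the arm or the gripper's body presses on something with over 40 N, if the wrist force passes 120 N, or if a joint passes its speed limit or range.

## Working session

There is one attempt and no reset: what is moved stays moved. The work goes in short steps, Python scripts to look and compute and a tool call to move; the robot and the scene stay as the last step left them, time stands still between calls to the robot, and variables do not carry over. Pictures are saved under pics/ and viewed, at most 10 in all, crops included, and the job is handed in when it is done.

Besides the shell and the picture viewer there is one more tool, called after "Request:" as name(argument=value, ...), one argument or row to a line, values as JSON. servo_tool: Moves the arm, as the interface text tells. Its arguments: {"type":"object","properties":{"plan":{"type":"array","items":{"type":"array","items":{"type":"array","items":{"type":"number"}}}},"force":{"type":"number"}},"required":["plan"]}

```bash
mkdir -p pics; cat > h.py <<'E'
import numpy as np, cv2, sys
sys.path.insert(0,'.')
from cell import robot
def snap(n,save=None):
    s=robot.snapshot(n); 
    if save: cv2.imwrite('pics/'+save,cv2.cvtColor(s['pixels'],cv2.COLOR_RGB2BGR))
    return s
def ray(s,u,v):
    T=np.array(s['pose']); d=T[:3,:3]@np.array([(u-s['cx'])/s['fx'],(v-s['cy'])/s['fy'],1]); return T[:3,3],d/np.linalg.norm(d)
def onz(s,u,v,z):
    o,d=ray(s,u,v); return o+d*(z-o[2])/d[2]
def tri(s1,p1,s2,p2):
    o1,d1=ray(s1,*p1);o2,d2=ray(s2,*p2)
    A=np.stack([d1,-d2],1); t=np.linalg.lstsq(A,o2-o1,rcond=None)[0]
    a,b=o1+t[0]*d1,o2+t[1]*d2; return (a+b)/2,np.linalg.norm(a-b)
def proj(s,p):
    T=np.array(s['pose']); c=T[:3,:3].T@(np.array(p)-T[:3,3]); return s['fx']*c[0]/c[2]+s['cx'],s['fy']*c[1]/c[2]+s['cy']
E
python3 - <<'E'
from h import *
for n in('scene','top'):
    s=snap(n,n+'0.png'); print(n,s['fx'],s['cx'],s['cy'],np.round(s['pose'],3).tolist())
print(robot.get_obs())
E
```

```text
scene 465.9544430245456 321.2812752458192 237.57074888113763 [[0.806, -0.407, 0.429, 0.096], [-0.591, -0.534, 0.604, -0.506], [-0.017, -0.741, -0.672, 0.773], [0.0, 0.0, 0.0, 1.0]]
top 462.74638713859065 323.1154560305871 238.22846682510658 [[-0.106, -0.971, 0.213, 0.315], [-0.994, 0.104, -0.021, 0.112], [-0.002, -0.214, -0.977, 1.061], [0.0, 0.0, 0.0, 1.0]]
{'time_s': 0.1, 'q': array([ 7.01843153e+01,  7.23960096e+00, -2.32125146e+00,  8.05245848e+01,
       -1.12388743e-04,  8.99990970e+01]), 'dq': array([ 0.0361525 , -0.06372422,  0.18200796, -0.03313748, -0.00817554,
        0.05431363]), 'joint_efforts': array([-1.59625237e-03, -4.36907995e+01,  3.53604233e+01,  1.37919388e-02,
       -2.22627642e-05, -4.80035254e-06]), 'tool_pos': array([0.177842  , 0.49354945, 0.22408494]), 'tool_rot': array([-1.79914563e+02,  1.11042037e-04,  1.60185218e+02]), 'contact_force': array([-0.76142887, -0.17008512,  0.8475724 ]), 'moment': array([-0.02254158, -0.00787936, -0.05006552]), 'grasp_force': 0.0, 'grip_width': 0.08534250149360069}
```

View pics/scene0.png

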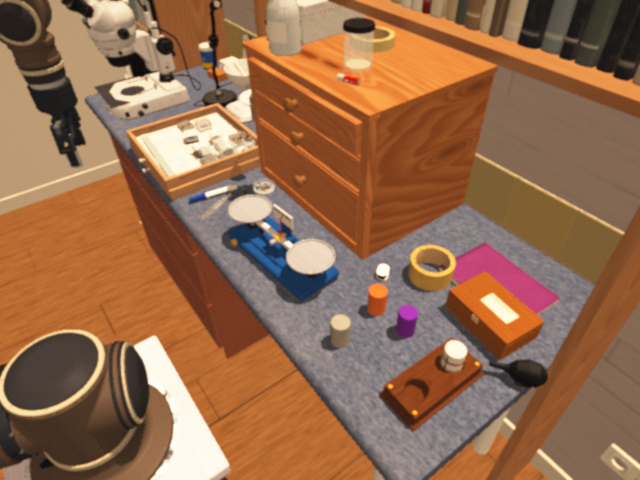

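View pics/top0.png

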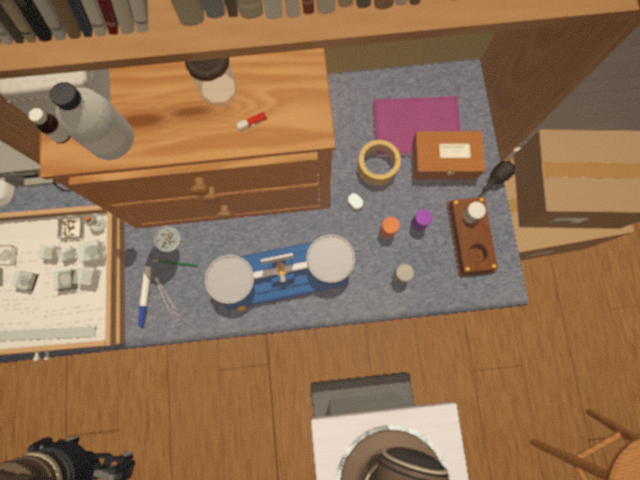

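The scene view shows these upright cylinders:
- grey-beige at scene (341,331) / top (403,273)
- red at scene (377,300) / top (390,227)
- purple at scene (407,321) / top (422,219), the decoy
- a pale plug in the block at scene (455,352), not loose

The empty bore is at scene (414,397) / top (478,253). The pans are at scene (311,257) and (250,209). I'll take the grey and red ones as the plugs, and check them in an enlarged crop.

```bash
cat >> h.py <<'E'
def blob(s,lo,hi,box):
    h=cv2.cvtColor(s['pixels'],cv2.COLOR_RGB2HSV); m=cv2.inRange(h,np.array(lo),np.array(hi)); k=np.zeros_like(m); x0,y0,x1,y1=box; k[y0:y1,x0:x1]=255; m&=k
    m=cv2.morphologyEx(m,cv2.MORPH_CLOSE,np.ones((3,3)))
    c=max(cv2.findContours(m,cv2.RETR_EXTERNAL,cv2.CHAIN_APPROX_NONE)[0],key=cv2.contourArea); c=cv2.convexHull(c); M=cv2.moments(c)
    return (M['m10']/M['m00'],M['m01']/M['m00']),c
E
python3 - <<'E'
from h import *
S=snap('scene');T=snap('top')
P={'grey':((10,30,60),(35,140,255),(322,308,360,352),(390,258,420,290)),
'red':((0,150,100),(14,255,255),(360,278,394,322),(376,212,405,244)),
'panR':((0,0,120),(180,60,255),(280,235,340,275),(304,233,358,288)),
'panL':((0,0,120),(180,60,255),(224,192,276,226),(202,250,256,306))}
vs=S['pixels'].copy();vt=T['pixels'].copy()
for n,(lo,hi,b1,b2) in P.items():
    p1,c1=blob(S,lo,hi,b1);p2,c2=blob(T,lo,hi,b2)
    if 'pan' in n:
        p1=cv2.fitEllipse(c1)[0];e=cv2.fitEllipse(c2);p2=e[0];print(e)
    x,r=tri(S,p1,T,p2);print(n,np.round(p1,1),np.round(p2,1),x.round(4),round(r,4),cv2.boundingRect(c1),cv2.boundingRect(c2))
    cv2.drawContours(vs,[c1],-1,(0,255,0),1);cv2.drawContours(vt,[c2],-1,(0,255,0),1)
def crop(a,x,y,w,h,f): return cv2.resize(a[y:y+h,x:x+w],None,fx=f,fy=f,interpolation=cv2.INTER_CUBIC)
a=crop(S['pixels'],315,255,180,180,2.2);b=crop(T['pixels'],340,170,180,120,2.2)
c=crop(vs,215,180,180,180,2.2);d=crop(vt,195,190,230,120,1.722)
b=cv2.copyMakeBorder(b,0,a.shape[0]-b.shape[0],0,0,0);
d=d[:, :396];
m=np.full((600,800,3),0,np.uint8);a=a[:300];
A=crop(S['pixels'],315,265,170,170,1.76*2)[:, :]
m[:300,:400]=cv2.resize(S['pixels'][260:425,320:490],(400,300))*1;m[:300,400:]=cv2.resize(T['pixels'][180:285,375:515],(400,300))
m[300:,:400]=cv2.resize(vs[180:360,215:400],(400,300));m[300:,400:]=cv2.resize(vt[195:310,200:420],(400,300))
cv2.imwrite('pics/m1.png',m[...,::-1])
E
```

```text
grey [340.1 330.3] [402.8 273.7] [ 0.4393 -0.0786  0.0325] 0.0003 (330, 313, 22, 36) (392, 263, 22, 22)
red [376.9 299.2] [389.5 226.2] [ 0.5494 -0.0632  0.0328] 0.0029 (368, 284, 20, 32) (382, 218, 16, 19)
((339.8922119140625, 256.9412536621094), (56.8486442565918, 92.32561492919922), 106.33064270019531)
panR [315.7 254. ] [339.9 256.9] [0.4812 0.0602 0.1058] 0.0037 (282, 235, 58, 40) (304, 233, 54, 55)
((223.74635314941406, 272.3953552246094), (62.58246994018555, 76.62861633300781), 45.551300048828125)
panL [252.  209.9] [223.7 272.4] [0.4773 0.3147 0.0624] 0.0057 (224, 192, 52, 34) (202, 250, 54, 56)
```

View pics/m1.png

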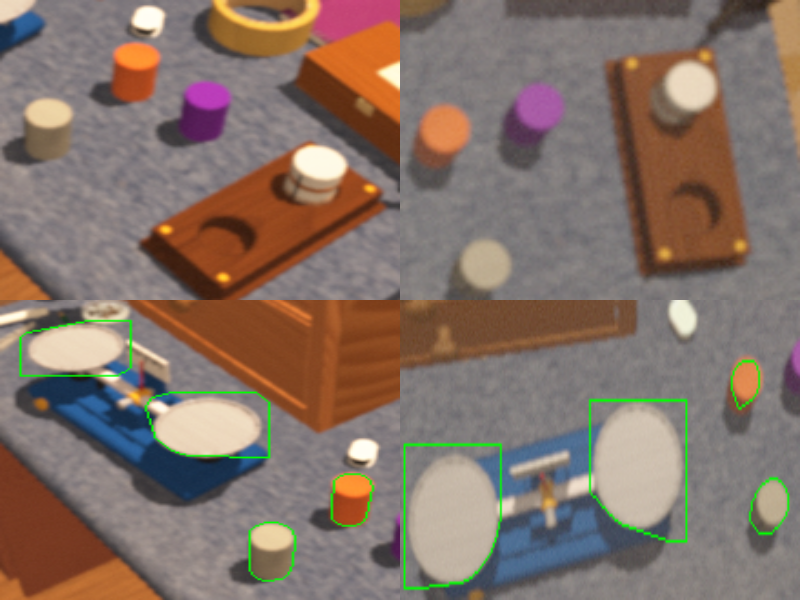

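The crop confirms one grey-beige plug (scene 341,331), one red (377,300), and the purple decoy (407,321). The block's empty bore is its near (−x) one. Next I tighten the masks, using top faces, pan colour and the brass dots.

```bash
cat > meas.py <<'E'
from h import *
def cen(m,box,o=1):
    x0,y0,x1,y1=box;k=np.zeros(m.shape,np.uint8);k[y0:y1,x0:x1]=m[y0:y1,x0:x1]
    if o>1:k=cv2.morphologyEx(k,cv2.MORPH_OPEN,np.ones((o,o)))
    c=max(cv2.findContours(k,cv2.RETR_EXTERNAL,cv2.CHAIN_APPROX_NONE)[0],key=cv2.contourArea);return c
def feats(s):
    a=cv2.GaussianBlur(s['pixels'],(3,3),0).astype(int);R,G,B=a[...,0],a[...,1],a[...,2]
    u=lambda b:b.astype(np.uint8)*255
    return dict(warm=u((R-B>4)&(R>140)&(R-B<60)),red=u((R-B>70)&(R>1.55*G)),R=R,a=a,
      grey=u((R-B>12)&(R>70)),brass=u((R>165)&(G>105)&(B<110)&(R-B>95)))
E
python3 - <<'E'
from meas import *
S=snap('scene');T=snap('top');F=feats(S);G=feats(T)
u=lambda b:b.astype(np.uint8)*255
vs=S['pixels'].copy();vt=T['pixels'].copy()
def rep(n,c1,c2,ell):
    q=[]
    for c,v in((c1,vs),(c2,vt)):
        cv2.drawContours(v,[c],-1,(0,255,0),1)
        if ell and len(c)>=5: e=cv2.fitEllipse(cv2.convexHull(c));q.append(e[0]);print('  ',np.round(e[1],1),end='')
        else: M=cv2.moments(c);q.append((M['m10']/max(M['m00'],1e-6),M['m01']/max(M['m00'],1e-6)) if M['m00'] else c.reshape(-1,2).mean(0))
    x,r=tri(S,q[0],T,q[1]);print(n,np.round(q[0],1),np.round(q[1],1),x.round(4),round(r,4));return x
for n,b1,b2 in(('red',(360,278,394,322),(376,212,405,250)),('grey',(325,308,358,352),(388,255,420,292))):
    c1,c2=cen(F[n],b1,3),cen(G[n],b2,3);x=rep(n+' body',cv2.convexHull(c1),cv2.convexHull(c2),0)
    for s,f,b,c in((S,F,b1,c1),(T,G,b2,c2)):
        v=f['R'][b[1]:b[3],b[0]:b[2]];mk=np.zeros(f['R'].shape,np.uint8);cv2.drawContours(mk,[c],-1,255,-1)
        th,_=cv2.threshold((f['a'][...,1] if n=='red' else f['R'])[mk>0].astype(np.uint8),0,255,cv2.THRESH_OTSU);f[n+'t']=u(((f['a'][...,1] if n=='red' else f['R'])>th)&(mk>0))
    rep(n+' top',cen(F[n+'t'],b1,3),cen(G[n+'t'],b2,3),1)
pr=rep('panR',cen(F['warm'],(280,235,340,277),7),cen(G['warm'],(300,230,362,290),9),1)
pl=rep('panL',cen(F['warm'],(222,190,278,230),7),cen(G['warm'],(200,250,258,308),9),1)
print('bal',(pl+pr)/2,np.linalg.norm(pl-pr),np.degrees(np.arctan2(*(pl-pr)[1::-1])))
D=[]
for i,(p,q) in enumerate((((390,387),(456,202)),((415,413),(463,269)),((476,368),(482,198)),((414,413),(493,267)))):
    pass
print('brass S',[tuple(np.round(c,1)) for c in cv2.connectedComponentsWithStats(F['brass'][340:430,380:500])[3][1:]+(380,340)])
print('brass T',[tuple(np.round(c,1)) for c in cv2.connectedComponentsWithStats(G['brass'][190:280,440:505])[3][1:]+(440,190)])
m=np.zeros((600,800,3),np.uint8)
m[:300,:400]=cv2.resize(vs[260:425,320:490],(400,300));m[:300,400:]=cv2.resize(vt[205:295,375:510],(400,300))
m[300:,:400]=cv2.resize(vs[180:360,215:400],(400,300));m[300:,400:]=cv2.resize(vt[195:310,200:420],(400,300))
cv2.imwrite('pics/m2.png',m[...,::-1])
E
```

```text
red body [377.  299.1] [389.6 225.9] [ 0.5499 -0.0633  0.033 ] 0.0035
   [13.7 20. ]   [14.7 15.7]red top [377.9 290.4] [390.2 224.8] [ 0.5484 -0.0619  0.0586] 0.0012
grey body [340.  330.1] [403.3 273.2] [ 0.4394 -0.0793  0.0341] 0.0012
   [16.5 19.9]   [16.6 17.9]grey top [340.3 321.7] [404.7 271.8] [ 0.4398 -0.0784  0.0588] 0.0002
   [37.2 51.5]   [48.8 49.7]panR [310.5 255. ] [330.8 257.5] [0.4835 0.0795 0.0872] 0.0002
   [32.1 53. ]   [48.7 50.2]panL [252.9 207. ] [228.3 278.3] [0.4661 0.2989 0.085 ] 0.0077
bal [0.47480192 0.1892117  0.08611587] 0.22014696953343857 94.51331470511707
brass S [(np.float64(449.0), np.float64(340.0)), (np.float64(444.0), np.float64(344.5)), (np.float64(466.5), np.float64(354.5)), (np.float64(465.0), np.float64(358.0)), (np.float64(464.0), np.float64(360.0)), (np.float64(477.2), np.float64(363.1)), (np.float64(460.0), np.float64(369.0)), (np.float64(390.0), np.float64(385.8)), (np.float64(414.4), np.float64(412.0))]
brass T [(np.float64(481.5), np.float64(199.3)), (np.float64(455.5), np.float64(201.7)), (np.float64(493.7), np.float64(265.5)), (np.float64(467.3), np.float64(268.5))]
```

View pics/m2.png

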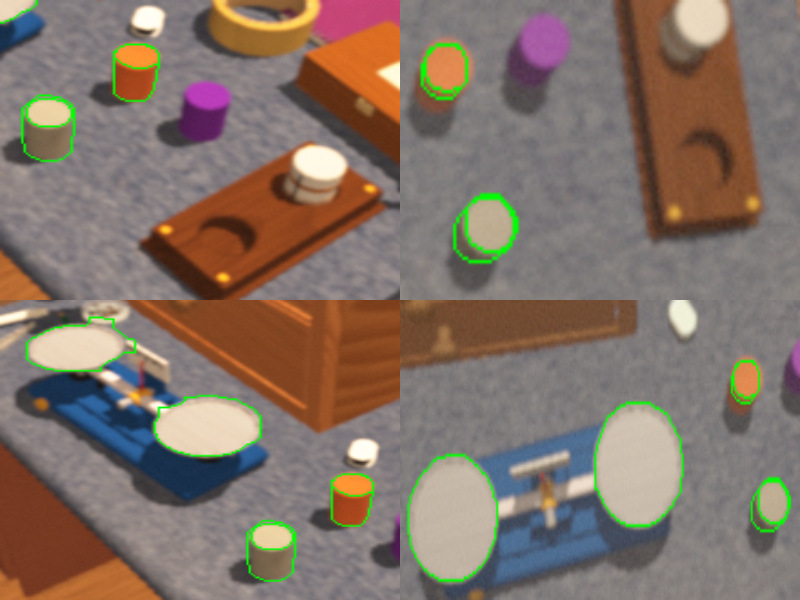

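The contours sit on the top faces. Red's top is at (0.548,-0.062,0.059) and grey's at (0.440,-0.078,0.059), and both heights fit 0.060. The right pan is at 0.087, which fits 84 mm plus the rim, and the pan spacing of 0.220 fits too. Acting now: turn the tool to yaw 90, so tool x = world y and tool y = world x.

Request:
servo_tool(
  plan=[
    [[0.7,0,0,0,7.1],[0.7,0,0,0,7.1],[0.7,0,0,0,7.1],[0.7,0,0,0,7.1],[0.7,0,0,0,7.1],[0.7,0,0,0,7.1],[0.7,0,0,0,7.1],[0.7,0,0,0,7.1]],
  ],
  force=30,
)

```text
time_s: 0.97
tool_pos: [0.1779, 0.4939, 0.2247]
tool_rot: [-180.0, 0.0, 103.0]
contact_force: [0.5, 0.2, -0.1]
grip_width: 0.0597
grasp_force: 0.0
```

Request:
servo_tool(
  plan=[
    [[0.7,0,0,0,6.7],[0.7,0,0,0,6.7],[0.7,-0.036,0.0164,0,0],[0.7,-0.036,0.0164,0,0],[0.7,-0.036,0.0164,0,0],[0.7,-0.036,0.0164,0,0],[0.7,-0.036,0.0164,0,0],[0.7,-0.036,0.0164,0,0]],
  ],
)

```text
time_s: 1.63
tool_pos: [0.2764, 0.2762, 0.2248]
tool_rot: [180.0, -0.0, 90.0]
contact_force: [1.0, 0.5, -0.0]
grip_width: 0.0601
grasp_force: 0.0
```

```bash
python3 - <<'E'
from meas import *
S=snap('scene');T=snap('top');print(robot.get_obs()['tool_pos'],robot.get_obs()['tool_rot'])
for p,q in(((390,385.8),(467.3,268.5)),((414.4,412),(493.7,265.5)),((477.2,363.1),(481.5,199.3))):
    x,r=tri(S,p,T,q);print('dot',x.round(4),round(r,4))
d=[onz(T,u,v,.032) for u,v in((481.5,199.3),(455.5,201.7),(493.7,265.5),(467.3,268.5))]
ax=(d[0]+d[1]-d[2]-d[3])/2;L=np.linalg.norm(ax);c=sum(d)/4;ax/=L;print('dots',np.round(d,4).tolist(),L,'centre',c.round(4),'bore',(c-.045*ax).round(4))
a=onz(T,330.8,257.5,.086);b=onz(T,228.3,278.3,.086);print('pans',a.round(4),b.round(4),np.linalg.norm(a-b))
print('purple',onz(T,424,217,.06),'loupe',onz(T,356,201,.01))
print('red',onz(T,390.2,224.8,.06),'grey',onz(T,404.7,271.8,.06))
# dark crescent of bore
for s,b in((S,(395,375,436,415)),(T,(466,240,492,264))):
    g=cv2.cvtColor(s['pixels'],cv2.COLOR_RGB2GRAY)[b[1]:b[3],b[0]:b[2]];print(g[::4,::3].tolist())
E
```

```text
[0.27772498 0.2737441  0.22526725] [1.79929007e+02 3.56243151e-02 8.95899942e+01]
dot [ 0.4358 -0.2242  0.0326] 0.0008
dot [ 0.436  -0.2842  0.0324] 0.0003
dot [ 0.5923 -0.2849  0.0328] 0.0014
dots [[0.5919, -0.2848, 0.032], [0.5926, -0.2239, 0.032], [0.4359, -0.2843, 0.032], [0.4355, -0.2242, 0.032]] 0.15648391868018302 centre [ 0.514  -0.2543  0.032 ] bore [ 0.469  -0.2543  0.032 ]
pans [0.4837 0.0794 0.086 ] [0.4625 0.3002 0.086 ] 0.22180729208049765
purple [ 0.55732688 -0.1388411   0.06      ] loupe [0.62536938 0.00262029 0.01      ]
red [ 0.54758632 -0.06123318  0.06      ] grey [ 0.43961569 -0.0781744   0.06      ]
[[135, 121, 95, 93, 95, 95, 90, 94, 97, 92, 94, 96, 94, 97], [99, 93, 94, 97, 83, 70, 61, 58, 66, 82, 89, 91, 93, 94], [93, 95, 92, 84, 50, 43, 43, 43, 41, 43, 60, 86, 87, 98], [89, 94, 98, 78, 87, 90, 93, 78, 47, 38, 38, 66, 92, 95], [98, 94, 84, 86, 95, 93, 90, 92, 89, 57, 42, 61, 94, 91], [83, 84, 91, 89, 90, 93, 92, 88, 93, 86, 46, 80, 95, 96], [47, 84, 92, 99, 97, 92, 90, 86, 92, 87, 87, 99, 97, 89], [43, 41, 80, 97, 97, 93, 93, 92, 88, 94, 98, 93, 91, 80], [41, 44, 43, 69, 95, 94, 90, 90, 94, 95, 94, 86, 57, 52], [46, 39, 41, 42, 58, 91, 185, 168, 88, 95, 66, 50, 68, 93]]
[[96, 100, 92, 86, 85, 94, 94, 98, 93], [95, 98, 84, 68, 64, 75, 90, 91, 89], [93, 82, 74, 79, 64, 57, 56, 87, 93], [92, 89, 91, 89, 93, 89, 50, 75, 95], [98, 86, 91, 88, 87, 97, 53, 78, 96], [96, 93, 90, 94, 92, 89, 78, 94, 94]]
```

Request:
servo_tool(
  plan=[
    [[0.7,-0.0375,0.018,0,0],[0.7,-0.0375,0.018,0,0],[0.7,-0.0375,0.018,0,0],[0.7,-0.0375,0.018,0,0],[0.7,-0.0375,0.018,0,0],[0.7,-0.0375,0.018,0,0],[0.7,-0.0375,0.018,0.01,0],[0.7,-0.0375,0.018,0.02,0]],
  ],
)

```text
time_s: 2.4
tool_pos: [0.42, -0.0194, 0.1986]
tool_rot: [179.7, -0.0, 90.0]
contact_force: [1.5, 1.0, 0.2]
grip_width: 0.0597
grasp_force: 0.0
```

Request:
servo_tool(
  plan=[
    [[0.7,-0.03,0.012,0.02,0],[0.7,-0.02,0.006,0.02,0],[0.7,0,0,0.02,0],[0.7,0,0,0.02,0],[0.7,0,0,0.01,0],[0.7,0,0,0,0],[0.7,0,0,0,0]],
  ],
)

```text
time_s: 2.98
tool_pos: [0.436, -0.067, 0.1072]
tool_rot: [-180.0, -0.0, 90.0]
contact_force: [-0.7, 0.2, -0.1]
grip_width: 0.0596
grasp_force: 0.0
```

Request:
servo_tool(
  plan=[
    [[0.7,-0.011,0.0037,0.0,0],[0.7,0,0,0.022,0],[0.7,0,0,0.02,0],[0.7,0,0,0.015,0],[0.7,0,0,0.005,0],[0.7,0,0,0,0],[0.4,0,0,0,0],[0.2,0,0,0,0]],
  ],
  force=30,
)

```text
time_s: 3.65
tool_pos: [0.4408, -0.0788, 0.0465]
tool_rot: [179.9, 0.0, 90.0]
contact_force: [-1.2, 0.0, 6.5]
grip_width: 0.0363
grasp_force: 15.4
```

Request:
servo_tool(
  plan=[
    [[0.2,0,0,0,0],[0.2,0,0,0,0],[0.2,0,0,0,0],[0.2,0,0,0,0]],
  ],
)

```text
time_s: 3.98
tool_pos: [0.4408, -0.0788, 0.0467]
tool_rot: [179.8, 0.0, 90.0]
contact_force: [-2.2, -0.5, 6.4]
grip_width: 0.0355
grasp_force: 29.7
```

Request:
servo_tool(
  plan=[
    [[0.2,0,0,-0.01,0],[0.2,0,0,-0.02,0],[0.2,0,0,-0.03,0],[0.2,0,0,-0.03,0],[0.2,0,0,-0.03,0],[0.2,0,0,-0.03,0],[0.2,0,0,-0.01,0],[0.2,0,0,0,0]],
  ],
)

```text
time_s: 4.65
tool_pos: [0.4413, -0.0788, 0.2083]
tool_rot: [179.7, 0.1, 90.0]
contact_force: [-0.1, 0.2, -2.5]
grip_width: 0.0359
grasp_force: 30.5
```

Request:
servo_tool(
  plan=[
    [[0.2,0.02,0.002,0,0],[0.2,0.036,0.002,0,0],[0.2,0.036,0.002,0,0],[0.2,0.036,0.002,0,0],[0.2,0.036,0.002,0,0],[0.2,0.036,0.002,0,0],[0.2,0.036,0.002,0,0],[0.2,0.036,0.002,0,0]],
  ],
)

```text
time_s: 5.32
tool_pos: [0.4547, 0.195, 0.2031]
tool_rot: [-179.9, 0.1, 90.0]
contact_force: [1.7, 0.1, -1.6]
grip_width: 0.0358
grasp_force: 30.5
```

Request:
servo_tool(
  plan=[
    [[0.2,0.036,0.002,0,0],[0.2,0.036,0.002,0,0],[0.2,0.025,0.001,0,0],[0.2,0.01,0,0,0],[0.2,0,0,0,0],[0.2,0,0,0,0],[0.2,0,0,0,0]],
  ],
)

```text
time_s: 5.9
tool_pos: [0.4604, 0.2992, 0.2042]
tool_rot: [-179.9, 0.1, 89.9]
contact_force: [1.5, -0.6, -2.2]
grip_width: 0.0358
grasp_force: 30.5
```

```bash
python3 - <<'E'
from h import *
o=robot.get_obs();print(o['tool_pos'],o['contact_force'],o['grip_width'],o['grasp_force'])
S=snap('scene');T=snap('top')
m=np.zeros((300,800,3),np.uint8);m[:,:400]=cv2.resize(S['pixels'][120:300,180:420],(400,300));m[:,400:]=cv2.resize(T['pixels'][190:325,180:360],(400,300));cv2.imwrite('pics/m3.png',m[...,::-1])
E
```

```text
[0.46042695 0.29916295 0.20424931] [ 1.46573507 -0.55499022 -2.21570439] 0.03580487503107442 30.494570590672083
```

View pics/m3.png

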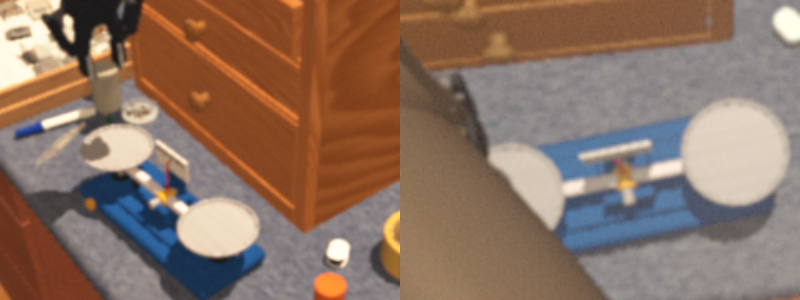

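The grey plug hangs upright over the left pan (seen at about scene (245,175)), and the level beam is clear of it. Lowering.

Request:
servo_tool(
  plan=[
    [[0.2,0,0.001,0.012,0],[0.2,0,0,0.018,0],[0.2,0,0,0.018,0],[0.2,0,0,0.012,0],[0.2,0,0,0.006,0],[0.2,0,0,0.002,0],[0.2,0,0,0.001,0],[0.2,0,0,0.001,0]],
  ],
)

```text
time_s: 6.67
tool_pos: [0.4623, 0.3004, 0.1359]
tool_rot: [179.9, -0.0, 90.0]
contact_force: [-0.5, 0.2, -1.1]
grip_width: 0.0362
grasp_force: 30.5
```

Request:
servo_tool(
  plan=[
    [[0.2,0,0,0.001,0],[0.2,0,0,0.001,0],[0.2,0,0,0.001,0],[0.2,0,0,0.001,0],[0.2,0,0,0.001,0],[0.2,0,0,0.001,0],[0.2,0,0,0.001,0],[0.2,0,0,0.001,0]],
  ],
)

```text
time_s: 7.33
tool_pos: [0.4618, 0.3005, 0.1269]
tool_rot: [-180.0, -0.0, 90.0]
contact_force: [0.4, 0.1, -2.1]
grip_width: 0.0357
grasp_force: 30.5
```

Request:
servo_tool(
  plan=[
    [[0.2,0,0,0.001,0],[0.2,0,0,0.001,0],[0.2,0,0,0.001,0],[0.2,0,0,0.001,0]],
  ],
)

```text
time_s: 7.67
tool_pos: [0.4618, 0.3005, 0.1229]
tool_rot: [-180.0, 0.0, 90.0]
contact_force: [-0.7, 0.0, -1.8]
grip_width: 0.0357
grasp_force: 30.5
```

Request:
servo_tool(
  plan=[
    [[0.2,0,0,0.0005,0],[0.2,0,0,0.0005,0],[0.2,0,0,0,0]],
  ],
)

```text
time_s: 7.92
tool_pos: [0.4617, 0.3004, 0.1219]
tool_rot: [-180.0, 0.0, 90.0]
contact_force: [-0.8, 0.0, -1.4]
grip_width: 0.0357
grasp_force: 30.5
```

Request:
servo_tool(
  plan=[
    [[0.2,0,0,0.0006,0],[0.2,0,0,0.0006,0],[0.2,0,0,0,0]],
  ],
)

```text
time_s: 8.17
tool_pos: [0.4619, 0.3007, 0.1214]
tool_rot: [180.0, -0.0, 90.0]
contact_force: [-0.0, 0.4, 2.7]
grip_width: 0.0356
grasp_force: 30.9
```

Request:
servo_tool(
  plan=[
    [[0.2,0,0,0,0],[0.2,0,0,0,0]],
  ],
)

```text
time_s: 8.33
tool_pos: [0.4619, 0.3007, 0.1213]
tool_rot: [180.0, -0.0, 90.0]
contact_force: [-1.8, -0.9, 3.5]
grip_width: 0.0355
grasp_force: 31.1
```

Request:
servo_tool(
  plan=[
    [[0.7,0,0,0,0],[0.7,0,0,0,0],[0.7,0,0,0,0],[0.7,0,0,0,0],[0.7,0,0,-0.01,0],[0.7,0,0,-0.02,0],[0.7,0,0,-0.03,0],[0.7,0,0,-0.03,0]],
  ],
)

```text
time_s: 9.0
tool_pos: [0.4612, 0.3001, 0.2118]
tool_rot: [-179.9, 0.1, 90.0]
contact_force: [0.1, 1.6, 0.6]
grip_width: 0.0599
grasp_force: 0.0
```

Request:
servo_tool(
  plan=[
    [[0.7,-0.02,0.004,-0.01,0],[0.7,-0.038,0.009,0,0],[0.7,-0.038,0.009,0,0],[0.7,-0.038,0.009,0,0],[0.7,-0.038,0.009,0,0],[0.7,-0.038,0.009,0,0],[0.7,-0.038,0.009,0,0],[0.7,-0.038,0.009,0,0]],
  ],
)

```text
time_s: 9.67
tool_pos: [0.5289, 0.0125, 0.2218]
tool_rot: [179.9, 0.0, 90.0]
contact_force: [0.8, 0.4, -1.1]
grip_width: 0.0602
grasp_force: 0.0
```

Request:
servo_tool(
  plan=[
    [[0.7,-0.035,0.009,0,0],[0.7,-0.02,0.006,0.02,0],[0.7,-0.01,0.004,0.03,0],[0.7,0,0,0.03,0],[0.7,0,0,0.01,0],[0.7,0,0,0,0],[0.7,0,0,0,0]],
  ],
)

```text
time_s: 10.25
tool_pos: [0.5477, -0.0503, 0.1317]
tool_rot: [-180.0, -0.0, 90.0]
contact_force: [-0.7, 0.2, 0.3]
grip_width: 0.0598
grasp_force: 0.0
```

```bash
python3 - <<'E'
from meas import *
o=robot.get_obs();print(o['tool_pos'],o['tool_rot'])
S=snap('scene');T=snap('top');F=feats(S);G=feats(T)
v=S['pixels'];m=np.zeros((300,800,3),np.uint8);m[:,:400]=cv2.resize(v[150:345,195:430],(400,300));m[:,400:]=cv2.resize(T['pixels'][190:325,200:420],(400,300));cv2.imwrite('pics/m4.png',m[...,::-1])
c1=cv2.fitEllipse(cv2.convexHull(cen(F['warm'],(280,225,342,277),7)))[0];c2=cv2.fitEllipse(cv2.convexHull(cen(G['warm'],(300,230,366,290),9)))[0]
print('panR',c1,c2,tri(S,c1,T,c2))
E
```

```text
[ 0.54765313 -0.05026068  0.1316761 ] [-1.79986487e+02 -3.33705758e-03  9.00121528e+01]
panR (311.6133117675781, 249.759033203125) (330.7413330078125, 255.27816772460938) (array([0.4861654 , 0.07935343, 0.10091884]), np.float64(0.0006275794124084098))
```

View pics/m4.png

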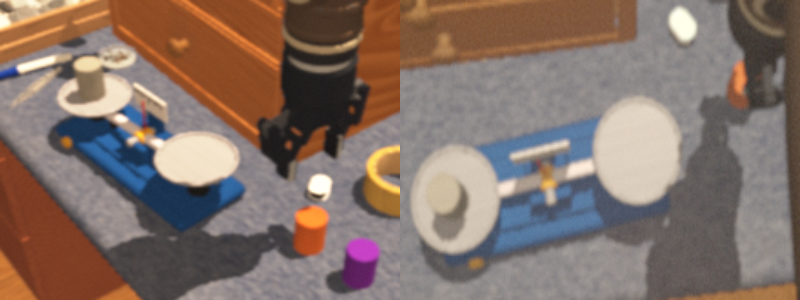

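The grey plug stands on the lowered left pan (scene ~(247,195)). The right pan is up, with its rim at about 0.10. Now the red plug.

Request:
servo_tool(
  plan=[
    [[0.7,-0.0112,0.0002,0.005,0],[0.7,0,0,0.025,0],[0.7,0,0,0.025,0],[0.7,0,0,0.02,0],[0.7,0,0,0.01,0],[0.7,0,0,0,0],[0.7,0,0,0,0],[0.2,0,0,0,0]],
  ],
)

```text
time_s: 11.02
tool_pos: [0.549, -0.062, 0.0475]
tool_rot: [179.9, 0.0, 90.0]
contact_force: [-0.1, -0.1, 0.2]
grip_width: 0.0487
grasp_force: 0.0
```

Request:
servo_tool(
  plan=[
    [[0.2,0,0,0,0],[0.2,0,0,0,0],[0.2,0,0,0,0],[0.2,0,0,0,0],[0.2,0,0,0,0]],
  ],
)

```text
time_s: 11.43
tool_pos: [0.5491, -0.0619, 0.0478]
tool_rot: [179.8, 0.0, 90.0]
contact_force: [-2.1, -0.2, 6.1]
grip_width: 0.0357
grasp_force: 29.6
```

Request:
servo_tool(
  plan=[
    [[0.2,0,0,-0.01,0],[0.2,0,0,-0.02,0],[0.2,0,0,-0.03,0],[0.2,0,0,-0.03,0],[0.2,0,0,-0.03,0],[0.2,0,0,-0.03,0],[0.2,0,0,-0.01,0],[0.2,0,0,0,0]],
  ],
)

```text
time_s: 12.1
tool_pos: [0.5494, -0.0619, 0.2095]
tool_rot: [179.7, 0.0, 90.0]
contact_force: [-0.1, 0.1, -2.0]
grip_width: 0.0353
grasp_force: 30.3
```

Request:
servo_tool(
  plan=[
    [[0.2,0.02,-0.009,0,0],[0.2,0.035,-0.016,0,0],[0.2,0.035,-0.016,0,0],[0.2,0.03,-0.014,0,0],[0.2,0.015,-0.007,0,0],[0.2,0.005,-0.002,0,0],[0.2,0,0,0,0],[0.2,0,0,0,0]],
  ],
)

```text
time_s: 12.77
tool_pos: [0.4838, 0.078, 0.2048]
tool_rot: [-179.9, 0.0, 90.0]
contact_force: [0.2, 0.1, -1.1]
grip_width: 0.0354
grasp_force: 30.4
```

Request:
servo_tool(
  plan=[
    [[0.2,0.001,0,0.01,0],[0.2,0,0,0.015,0],[0.2,0,0,0.015,0],[0.2,0,0,0.008,0],[0.2,0,0,0.003,0],[0.2,0,0,0.001,0],[0.2,0,0,0.001,0],[0.2,0,0,0,0]],
  ],
)

```text
time_s: 13.43
tool_pos: [0.4844, 0.0791, 0.1532]
tool_rot: [180.0, -0.0, 90.0]
contact_force: [0.6, 0.1, -0.9]
grip_width: 0.0358
grasp_force: 30.4
```

Request:
servo_tool(
  plan=[
    [[0.2,0,0,0.001,0],[0.2,0,0,0.001,0],[0.2,0,0,0.001,0],[0.2,0,0,0,0],[0.2,0,0,0,0]],
  ],
)

```text
time_s: 13.85
tool_pos: [0.4839, 0.0793, 0.1499]
tool_rot: [180.0, 0.0, 90.0]
contact_force: [-0.4, 0.5, -1.8]
grip_width: 0.0356
grasp_force: 30.4
```

Request:
servo_tool(
  plan=[
    [[0.2,0,0,0.001,0],[0.2,0,0,0.001,0],[0.2,0,0,0.001,0],[0.2,0,0,0,0],[0.2,0,0,0,0]],
  ],
)

```text
time_s: 14.27
tool_pos: [0.4839, 0.0793, 0.1467]
tool_rot: [-180.0, 0.0, 90.0]
contact_force: [0.3, -0.1, -1.1]
grip_width: 0.0356
grasp_force: 30.4
```

```bash
cat >bal.py <<'E'
from meas import *
o=robot.get_obs();print(o['time_s'],o['tool_pos'],o['contact_force'])
S=snap('scene');T=snap('top')
sys_n=sys.argv[1]
m=np.zeros((480,800,3),np.uint8);m[:,:]=cv2.resize(S['pixels'][150:300,195:445],(800,480));cv2.imwrite('pics/'+sys_n,m[...,::-1])
E
python3 bal.py m5.png
```

```text
14.2667 [0.48385207 0.07926141 0.14669085] [ 0.28899761 -0.0966616  -1.11004774]
```

View pics/m5.png

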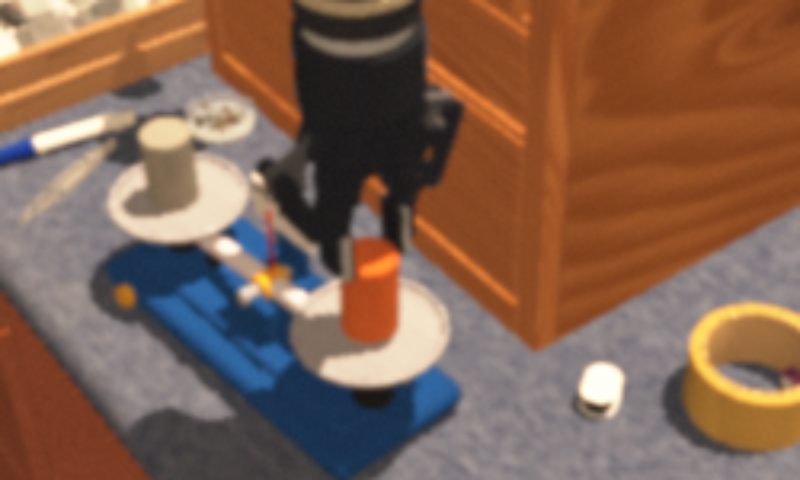

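The red plug is upright, at or just above the right pan (crop (370,330)), and the fingers are clear of the plate. Lowering on.

Request:
servo_tool(
  plan=[
    [[0.2,0,0,0.001,0],[0.2,0,0,0.001,0],[0.2,0,0,0,0],[0.2,0,0,0,0]],
  ],
)

```text
time_s: 14.7
tool_pos: [0.4839, 0.0793, 0.1447]
tool_rot: [-180.0, 0.0, 90.0]
contact_force: [-0.3, -0.6, -2.2]
grip_width: 0.0359
grasp_force: 30.4
```

Request:
servo_tool(
  plan=[
    [[0.2,0,0,0.001,0],[0.2,0,0,0.001,0],[0.2,0,0,0,0],[0.2,0,0,0,0]],
  ],
)

```text
time_s: 15.03
tool_pos: [0.4839, 0.0792, 0.1427]
tool_rot: [-180.0, 0.0, 90.0]
contact_force: [0.6, -0.3, -1.8]
grip_width: 0.0353
grasp_force: 30.4
```

```bash
cat >pan.py <<'E'
from meas import *
# heights: pan front rims by lowest warm pixel columns; plug tops
o=robot.get_obs();print(round(o['time_s'],2),o['tool_pos'].round(4),o['contact_force'].round(1),o['grip_width'])
S=snap('scene');F=feats(S)
for n,b in(('L',(222,190,278,240)),('R',(278,230,345,285))):
    w=cv2.morphologyEx(F['warm'][b[1]:b[3],b[0]:b[2]],cv2.MORPH_OPEN,np.ones((3,3)));k=cv2.connectedComponentsWithStats(w);i=1+np.argmax(k[2][1:,4]);ys,xs=np.where(k[1]==i)
    print(n,'bottom row',np.sort([ys[xs==x].max() for x in np.unique(xs)])[-9:].mean()+b[1],'cols',xs.min()+b[0],xs.max()+b[0])
E
python3 pan.py
python3 - <<'E'
import cv2,numpy as np
from meas import *
S=snap('scene')
# predicted bottom row per pan height
for n,c in(('R',(.4837,.0794)),('L',(.4625,.3002))):
    print(n,[(round(z,3),round(max(proj(S,(c[0]+.05*np.cos(t),c[1]+.05*np.sin(t),z))[1] for t in np.linspace(0,6.28,60)),1)) for z in np.arange(.070,.111,.005)])
E
```

```text
15.03 [0.4839 0.0792 0.1427] [ 0.6 -0.3 -1.8] 0.035349325429003334
L bottom row 233.33333333333334 cols 222 277
R bottom row 270.0 cols 295 341
R [(np.float64(0.07), np.float64(278.1)), (np.float64(0.075), np.float64(276.4)), (np.float64(0.08), np.float64(274.7)), (np.float64(0.085), np.float64(273.0)), (np.float64(0.09), np.float64(271.3)), (np.float64(0.095), np.float64(269.6)), (np.float64(0.1), np.float64(267.9)), (np.float64(0.105), np.float64(266.1)), (np.float64(0.11), np.float64(264.4))]
L [(np.float64(0.07), np.float64(226.2)), (np.float64(0.075), np.float64(224.5)), (np.float64(0.08), np.float64(222.9)), (np.float64(0.085), np.float64(221.2)), (np.float64(0.09), np.float64(219.6)), (np.float64(0.095), np.float64(217.9)), (np.float64(0.1), np.float64(216.2)), (np.float64(0.105), np.float64(214.5)), (np.float64(0.11), np.float64(212.8))]
```

Request:
servo_tool(
  plan=[
    [[0.2,0,0,0.001,0],[0.2,0,0,0.001,0],[0.2,0,0,0,0],[0.2,0,0,0,0]],
  ],
)

```text
time_s: 15.47
tool_pos: [0.484, 0.0793, 0.141]
tool_rot: [180.0, -0.0, 90.0]
contact_force: [-0.3, -1.4, 0.8]
grip_width: 0.0355
grasp_force: 30.6
```

Request:
servo_tool(
  plan=[
    [[0.2,0,0,0.001,0],[0.2,0,0,0.001,0],[0.2,0,0,0,0],[0.2,0,0,0,0]],
  ],
)

```text
time_s: 15.8
tool_pos: [0.484, 0.0793, 0.1388]
tool_rot: [180.0, -0.0, 90.0]
contact_force: [-0.1, -0.7, 0.8]
grip_width: 0.0355
grasp_force: 30.6
```

```bash
python3 pan.py
```

```text
15.8 [0.484  0.0793 0.1388] [-0.1 -0.7  0.8] 0.03546200257223119
L bottom row 233.22222222222223 cols 222 277
R bottom row 271.0 cols 295 341
```

Request:
servo_tool(
  plan=[
    [[0.2,0,0,-0.0005,0],[0.2,0,0,-0.0005,0],[0.2,0,0,-0.0005,0],[0.2,0,0,0,0],[0.2,0,0,0,0]],
  ],
)

```text
time_s: 16.27
tool_pos: [0.484, 0.0793, 0.1404]
tool_rot: [180.0, -0.0, 90.0]
contact_force: [0.8, 0.8, 0.0]
grip_width: 0.0353
grasp_force: 30.6
```

Request:
servo_tool(
  plan=[
    [[0.7,0,0,0,0],[0.7,0,0,0,0],[0.7,0,0,0,0],[0.7,0,0,0,0],[0.7,0,0,-0.01,0],[0.7,0,0,-0.02,0],[0.7,0,0,-0.03,0],[0.7,0,0,-0.02,0]],
  ],
)

```text
time_s: 16.93
tool_pos: [0.484, 0.0793, 0.223]
tool_rot: [179.9, -0.0, 90.0]
contact_force: [0.0, -0.0, -0.2]
grip_width: 0.0597
grasp_force: 0.0
```

Request:
servo_tool(
  plan=[
    [[0.7,0,-0.02,0,0],[0.7,0,-0.03,0,0],[0.7,0,-0.03,0,0],[0.7,0,-0.02,0,0],[0.7,0,0,0,0],[0.7,0,0,0,0],[0.7,0,0,0,0],[0.7,0,0,0,0]],
  ],
)

```text
time_s: 17.6
tool_pos: [0.3848, 0.0794, 0.2206]
tool_rot: [180.0, -0.0, 90.0]
contact_force: [0.0, -0.4, 0.6]
grip_width: 0.0599
grasp_force: 0.0
```

Request:
servo_tool(
  plan=[
    [[0.7,0,0,0,0],[0.7,0,0,0,0],[0.7,0,0,0,0],[0.7,0,0,0,0],[0.7,0,0,0,0],[0.7,0,0,0,0],[0.7,0,0,0,0],[0.7,0,0,0,0]],
  ],
)

```text
time_s: 18.27
tool_pos: [0.3839, 0.0793, 0.2203]
tool_rot: [180.0, 0.0, 90.0]
contact_force: [0.7, -0.1, 1.2]
grip_width: 0.0598
grasp_force: 0.0
```

```bash
python3 pan.py; python3 bal.py m6.png
```

```text
18.27 [0.3839 0.0793 0.2203] [ 0.7 -0.1  1.2] 0.05975164099059887
L bottom row 233.33333333333334 cols 249 277
R bottom row 270.0 cols 281 341
18.3167 [0.3839042  0.07927734 0.22028723] [-0.10209275 -0.83512086  0.63357873]
```

View pics/m6.png

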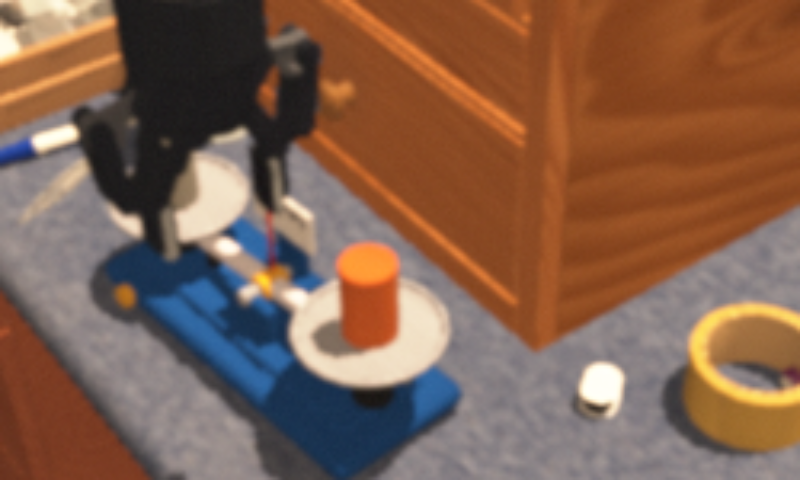

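Red on the right pan stays up (rim row 270, unchanged 1.8 s after release), so the grey one is heavier. The lowering force agreed. Going for grey.

Request:
servo_tool(
  plan=[
    [[0.7,0.02,0.007,0,0],[0.7,0.035,0.0124,0,0],[0.7,0.035,0.0124,0,0],[0.7,0.035,0.0124,0,0],[0.7,0.035,0.0124,0,0],[0.7,0.035,0.0124,0,0],[0.7,0.02,0.007,0,0],[0.7,0.006,0.002,0,0]],
  ],
)

```text
time_s: 19.08
tool_pos: [0.4626, 0.3033, 0.2192]
tool_rot: [-180.0, -0.0, 90.1]
contact_force: [-0.7, -1.0, -0.8]
grip_width: 0.0597
grasp_force: 0.0
```

Request:
servo_tool(
  plan=[
    [[0.7,0,0,0.01,0],[0.7,0,0,0.02,0],[0.7,0,0,0,0],[0.7,0,0,0,0]],
  ],
)

```text
time_s: 19.42
tool_pos: [0.4609, 0.2985, 0.1893]
tool_rot: [-179.9, 0.1, 89.9]
contact_force: [0.1, 0.1, 0.9]
grip_width: 0.0596
grasp_force: 0.0
```

```bash
python3 pan.py
```

```text
19.42 [0.4609 0.2985 0.1893] [0.1 0.1 0.9] 0.05955252888631167
L bottom row 233.33333333333334 cols 229 277
R bottom row 270.0 cols 281 336
```

Request:
servo_tool(
  plan=[
    [[0.7,0.002,0.001,0.01,0],[0.7,0,0,0.018,0],[0.7,0,0,0.018,0],[0.7,0,0,0.012,0],[0.7,0,0,0.006,0],[0.7,0,0,0.002,0],[0.7,0,0,0,0],[0.7,0,0,0,0]],
  ],
  force=25,
)

```text
time_s: 20.13
tool_pos: [0.4634, 0.3024, 0.1252]
tool_rot: [179.9, -0.0, 90.0]
contact_force: [-0.6, -1.2, 0.4]
grip_width: 0.0596
grasp_force: 0.0
```

Request:
servo_tool(
  plan=[
    [[0.45,0,0,0,0],[0.42,0,0,0,0],[0.3,0,0,-0.0006,0],[0.2,0,0,-0.0005,0],[0.2,0,0,0,0],[0.2,0,0,0,0]],
  ],
)

```text
time_s: 20.63
tool_pos: [0.4631, 0.3023, 0.1255]
tool_rot: [180.0, -0.0, 90.0]
contact_force: [0.2, -0.8, -0.0]
grip_width: 0.0352
grasp_force: 25.0
```

Request:
servo_tool(
  plan=[
    [[0.2,0,0,-0.0004,0],[0.2,0,0,-0.0006,0],[0.2,0,0,-0.0008,0],[0.2,0,0,-0.0008,0],[0.2,0,0,-0.0008,0],[0.2,0,0,-0.0008,0],[0.2,0,0,-0.0008,0],[0.2,0,0,-0.0008,0]],
  ],
)

```text
time_s: 21.3
tool_pos: [0.463, 0.3023, 0.1313]
tool_rot: [180.0, -0.0, 90.0]
contact_force: [0.0, 0.7, -0.5]
grip_width: 0.0352
grasp_force: 25.1
```

Request:
servo_tool(
  plan=[
    [[0.2,0,0,-0.0008,0],[0.2,0,0,-0.0008,0],[0.2,0,0,-0.0008,0],[0.2,0,0,-0.0008,0],[0.2,0,0,-0.0008,0],[0.2,0,0,-0.0008,0],[0.2,0,0,-0.0008,0],[0.2,0,0,-0.0008,0]],
  ],
)

```text
time_s: 21.97
tool_pos: [0.463, 0.3023, 0.1377]
tool_rot: [180.0, 0.0, 90.0]
contact_force: [1.7, 0.6, 0.6]
grip_width: 0.035
grasp_force: 25.1
```

```bash
python3 pan.py
```

```text
21.97 [0.463  0.3023 0.1377] [1.7 0.6 0.6] 0.03501065878948803
L bottom row 233.11111111111111 cols 233 277
R bottom row 274.0 cols 281 336
```

Request:
servo_tool(
  plan=[
    [[0.2,0,0,-0.0008,0],[0.2,0,0,-0.0008,0],[0.2,0,0,-0.0008,0],[0.2,0,0,-0.0008,0],[0.2,0,0,-0.0008,0],[0.2,0,0,-0.0008,0],[0.2,0,0,-0.0008,0],[0.2,0,0,-0.0008,0]],
  ],
)

```text
time_s: 22.68
tool_pos: [0.463, 0.3023, 0.1441]
tool_rot: [180.0, 0.0, 90.0]
contact_force: [1.5, -0.1, -0.1]
grip_width: 0.0354
grasp_force: 25.1
```

Request:
servo_tool(
  plan=[
    [[0.2,0,0,-0.0008,0],[0.2,0,0,-0.0008,0],[0.2,0,0,-0.0008,0],[0.2,0,0,-0.0008,0],[0.2,0,0,-0.0008,0],[0.2,0,0,-0.0008,0],[0.2,0,0,-0.0008,0],[0.2,0,0,-0.0008,0]],
  ],
)

```text
time_s: 23.35
tool_pos: [0.463, 0.3022, 0.1505]
tool_rot: [-180.0, 0.0, 90.0]
contact_force: [0.4, -0.1, 0.0]
grip_width: 0.0347
grasp_force: 25.2
```

Request:
servo_tool(
  plan=[
    [[0.2,0,0,-0.0008,0],[0.2,0,0,-0.0008,0],[0.2,0,0,-0.0008,0],[0.2,0,0,-0.0008,0],[0.2,0,0,-0.0008,0],[0.2,0,0,-0.0008,0],[0.2,0,0,-0.001,0],[0.2,0,0,-0.001,0]],
  ],
)

```text
time_s: 24.02
tool_pos: [0.4629, 0.3023, 0.1573]
tool_rot: [-180.0, 0.0, 90.0]
contact_force: [-0.3, 0.5, -1.1]
grip_width: 0.0349
grasp_force: 25.1
```

```bash
python3 pan.py
```

```text
24.02 [0.4629 0.3023 0.1573] [-0.3  0.5 -1.1] 0.034907757725936364
L bottom row 233.0 cols 227 277
R bottom row 278.0 cols 281 336
```

Request:
servo_tool(
  plan=[
    [[0.2,0,0,-0.001,0],[0.2,0,0,-0.001,0],[0.2,0,0,-0.001,0],[0.2,0,0,-0.002,0],[0.2,0,0,-0.005,0],[0.2,0,0,-0.015,0],[0.2,0,0,-0.025,0],[0.2,0,0,-0.02,0]],
  ],
)

```text
time_s: 24.73
tool_pos: [0.4628, 0.3021, 0.2286]
tool_rot: [-180.0, 0.0, 90.0]
contact_force: [0.8, 0.7, -0.3]
grip_width: 0.0348
grasp_force: 25.3
```

Request:
servo_tool(
  plan=[
    [[0.2,-0.02,0,-0.005,0],[0.2,-0.036,0,0,0],[0.2,-0.036,0,0,0],[0.2,-0.036,0,0,0],[0.2,-0.036,0,0,0],[0.2,-0.036,0,0,0],[0.2,-0.036,0,0,0],[0.2,-0.036,0,0,0]],
  ],
)

```text
time_s: 25.4
tool_pos: [0.4626, 0.0287, 0.2329]
tool_rot: [179.9, -0.0, 90.0]
contact_force: [0.8, 0.1, -2.2]
grip_width: 0.0349
grasp_force: 25.3
```

Request:
servo_tool(
  plan=[
    [[0.2,-0.036,0.001,0,0],[0.2,-0.036,0.001,0,0],[0.2,-0.036,0.001,0,0],[0.2,-0.036,0.001,0,0],[0.2,-0.036,0.001,0,0],[0.2,-0.036,0.001,0,0],[0.2,-0.036,0,0.01,0],[0.2,-0.02,0,0.02,0]],
  ],
)

```text
time_s: 26.07
tool_pos: [0.4699, -0.2459, 0.2045]
tool_rot: [179.7, 0.2, 89.8]
contact_force: [1.8, 0.4, -1.2]
grip_width: 0.0346
grasp_force: 25.3
```

Request:
servo_tool(
  plan=[
    [[0.2,-0.008,0,0.03,0],[0.2,0,0,0.03,0],[0.2,0,0,0.01,0],[0.2,0,0,0,0],[0.2,0,0,0,0]],
  ],
)

```text
time_s: 26.48
tool_pos: [0.4689, -0.2495, 0.133]
tool_rot: [-180.0, -0.0, 90.0]
contact_force: [-0.3, 1.0, -0.2]
grip_width: 0.035
grasp_force: 25.5
```

```bash
python3 pan.py; python3 - <<'E'
from meas import *
S=snap('scene');T=snap('top')
m=np.zeros((400,800,3),np.uint8);m[:,:400]=cv2.resize(S['pixels'][300:430,350:480],(400,400));m[:,400:]=cv2.resize(T['pixels'][190:290,430:530],(400,400));cv2.imwrite('pics/m7.png',m[...,::-1])
o=robot.get_obs()['tool_pos'];print(proj(S,(o[0],o[1],o[2]-.05)),proj(T,(o[0],o[1],o[2]-.05)),proj(S,(.469,-.2543,.032)),proj(T,(.469,-.2543,.032)))
E
```

```text
26.48 [ 0.4689 -0.2495  0.133 ] [-0.3  1.  -0.2] 0.03504114739070063
L bottom row 232.77777777777777 cols 222 277
R bottom row 279.0 cols 281 342
(np.float64(418.09219397346783), np.float64(369.49772148405805)) (np.float64(483.7364937489629), np.float64(247.72288379248468)) (np.float64(415.73284336071384), np.float64(388.25569996476753)) (np.float64(477.91380817637764), np.float64(252.50161312107636))
```

View pics/m7.png

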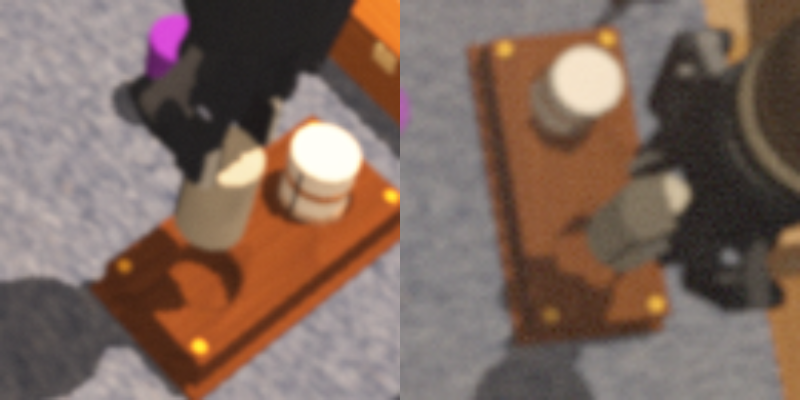

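The grey plug hangs upright over the empty bore (scene ~(418,372), bore ~(415,388)). I'll check the plug's lateral offset in the hand, and the bore mouth against the first picture.

```bash
python3 - <<'E'
from meas import *
o=robot.get_obs()['tool_pos'];S=snap('scene');T=snap('top')
def circ(s,c,z,r=.019):
    return np.array([proj(s,(c[0]+r*np.cos(t),c[1]+r*np.sin(t),z)) for t in np.linspace(0,6.28,120)])
for n,s,b in(('S',S,(400,340,435,385)),('T',T,(470,228,505,262))):
    a=s['pixels'].astype(int);R,G,B=a[...,0],a[...,1],a[...,2]
    m=((R-B>4)&(R<1.45*G)&(R>55)).astype(np.uint8)*255;k=np.zeros_like(m);k[b[1]:b[3],b[0]:b[2]]=m[b[1]:b[3],b[0]:b[2]]
    k=cv2.morphologyEx(k,cv2.MORPH_OPEN,np.ones((3,3)));c=max(cv2.findContours(k,0,1)[0],key=cv2.contourArea).reshape(-1,2)
    P=np.vstack([circ(s,o,o[2]-.05),circ(s,o,o[2]+.01)])
    print(n,'mask x',c[:,0].min(),c[:,0].max(),'y',c[:,1].min(),c[:,1].max(),'pred x',P[:,0].min().round(1),P[:,0].max().round(1),'y',P[:,1].min().round(1),P[:,1].max().round(1))
    if n=='S':
        for y in range(358,380,3): xs=np.where(k[y])[0];print(y,xs.min() if len(xs) else 0,xs.max() if len(xs) else 0)
    # along direction perpendicular to axis image
    p0,p1=np.array(proj(s,(o[0],o[1],o[2]-.05))),np.array(proj(s,(o[0],o[1],o[2]+.01)));d=(p1-p0)/np.linalg.norm(p1-p0);q=np.array([-d[1],d[0]])
    ys,xs=np.where(k);X=np.stack([xs,ys],1)-p0
    al,pe=X@d,X@q
    for lo in(0,5,10): w=pe[(al>=lo)&(al<lo+5)];print('  perp',lo,w.min().round(1),w.max().round(1),'q',q.round(2),'mm/px x,y:',[(((np.array(proj(s,np.array([o[0],o[1],o[2]-.05])+e))-p0)@q)).round(2) for e in([.001,0,0],[0,.001,0])])
A=cv2.imread('pics/scene0.png');g=cv2.cvtColor(A,cv2.COLOR_BGR2GRAY);A2=cv2.cvtColor(cv2.imread('pics/top0.png'),cv2.COLOR_BGR2GRAY)
for n,s,gg,b in(('S',S,g,(395,372,436,412)),('T',T,A2,(464,238,494,266))):
    m=(gg[b[1]:b[3],b[0]:b[2]]<72).astype(np.uint8);k=cv2.connectedComponentsWithStats(m);i=[j for j in range(1,k[0]) if k[2][j,0]>0 and k[2][j,1]>0 and k[2][j,0]+k[2][j,2]<b[2]-b[0]];i=max(i,key=lambda j:k[2][j,4]);x,y,w,h,_=k[2][i]
    P=circ(s,(.469,-.2543),.032,.0205);P2=circ(s,(.469,-.2543),.032,.0225);print(n,'crescent',x+b[0],x+w-1+b[0],y+b[1],y+h-1+b[1],'mouth20.5',P.min(0).round(1),P.max(0).round(1),'22.5',P2.min(0).round(1),P2.max(0).round(1))
E
```

```text
S mask x 400 434 y 340 381 pred x 406.6 435.0 y 338.6 379.7
358 400 434
361 405 433
364 408 432
367 400 431
370 400 430
373 408 429
376 411 428
379 413 425
  perp 0 -18.6 12.3 q [0.98 0.22] mm/px x,y: [np.float64(0.35), np.float64(-0.51)]
  perp 5 -20.6 12.4 q [0.98 0.22] mm/px x,y: [np.float64(0.35), np.float64(-0.51)]
  perp 10 -20.1 13.2 q [0.98 0.22] mm/px x,y: [np.float64(0.35), np.float64(-0.51)]
T mask x 476 503 y 228 257 pred x 474.9 503.2 y 232.8 256.4
  perp 0 -8.8 10.3 q [0.5  0.87] mm/px x,y: [np.float64(-0.44), np.float64(-0.19)]
  perp 5 -10.3 10.7 q [0.5  0.87] mm/px x,y: [np.float64(-0.44), np.float64(-0.19)]
  perp 10 -14.5 8.6 q [0.5  0.87] mm/px x,y: [np.float64(-0.44), np.float64(-0.19)]
S crescent 405 428 379 398 mouth20.5 [403.8 377.7] [427.7 399.2] 22.5 [402.7 376.7] [428.9 400.3]
T crescent 470 486 243 259 mouth20.5 [468.8 243.6] [487.  261.5] 22.5 [467.9 242.8] [487.9 262.3]
```

Request:
servo_tool(
  plan=[
    [[0.2,-0.0035,0,0.01,0],[0.2,0,0,0.016,0],[0.2,0,0,0.01,0],[0.2,0,0,0.006,0],[0.2,0,0,0.002,0],[0.2,0,0,0,0],[0.2,0,0,0,0]],
  ],
)

```text
time_s: 27.32
tool_pos: [0.469, -0.2533, 0.0885]
tool_rot: [180.0, 0.0, 90.0]
contact_force: [0.0, -0.9, -1.2]
grip_width: 0.035
grasp_force: 25.5
```

Request:
servo_tool(
  plan=[
    [[0.2,0,0,0.001,0],[0.2,0,0,0.001,0],[0.2,0,0,0.001,0],[0.2,0,0,0.001,0],[0.2,0,0,0.001,0],[0.2,0,0,0,0]],
  ],
)

```text
time_s: 27.82
tool_pos: [0.4687, -0.2532, 0.083]
tool_rot: [-180.0, -0.0, 90.0]
contact_force: [0.1, -0.2, -1.9]
grip_width: 0.0346
grasp_force: 25.5
```

Request:
servo_tool(
  plan=[
    [[0.2,0,0,0.001,0],[0.2,0,0,0.001,0],[0.2,0,0,0.001,0],[0.2,0,0,0,0]],
  ],
)

```text
time_s: 28.15
tool_pos: [0.4691, -0.2533, 0.0802]
tool_rot: [180.0, 0.0, 90.0]
contact_force: [0.3, 0.2, 0.3]
grip_width: 0.0349
grasp_force: 25.7
```

Request:
servo_tool(
  plan=[
    [[0.2,0,0,0.001,0],[0.2,0,0,0,0]],
  ],
)

```text
time_s: 28.32
tool_pos: [0.4694, -0.2534, 0.0796]
tool_rot: [179.9, 0.0, 90.0]
contact_force: [1.4, -0.4, 1.5]
grip_width: 0.0345
grasp_force: 26.1
```

Request:
servo_tool(
  plan=[
    [[0.2,0,0,-0.001,0],[0.2,-0.0003,0.0012,0,0],[0.2,0,0,0.001,0],[0.2,0,0,0.001,0],[0.2,0,0,0,0]],
  ],
)

```text
time_s: 28.73
tool_pos: [0.47, -0.2534, 0.0778]
tool_rot: [-180.0, -0.0, 90.0]
contact_force: [0.8, -0.4, -2.2]
grip_width: 0.0351
grasp_force: 25.8
```

Request:
servo_tool(
  plan=[
    [[0.2,0,0,0.001,0],[0.2,0,0,0.001,0],[0.2,0,0,0.001,0],[0.2,0,0,0,0]],
  ],
)

```text
time_s: 29.07
tool_pos: [0.47, -0.2535, 0.0749]
tool_rot: [-180.0, -0.0, 90.0]
contact_force: [0.2, 0.3, -1.5]
grip_width: 0.0353
grasp_force: 25.8
```

Request:
servo_tool(
  plan=[
    [[0.2,0,0,0.001,0],[0.2,0,0,0.001,0],[0.2,0,0,0.001,0],[0.2,0,0,0.001,0],[0.2,0,0,0,0]],
  ],
)

```text
time_s: 29.48
tool_pos: [0.47, -0.2535, 0.071]
tool_rot: [-180.0, -0.0, 90.0]
contact_force: [1.5, 0.6, -1.4]
grip_width: 0.0347
grasp_force: 25.8
```

Request:
servo_tool(
  plan=[
    [[0.2,0,0,0.001,0],[0.2,0,0,0.001,0],[0.2,0,0,0.001,0],[0.2,0,0,0.001,0],[0.2,0,0,0,0]],
  ],
)

```text
time_s: 29.9
tool_pos: [0.47, -0.2535, 0.067]
tool_rot: [-180.0, -0.0, 90.0]
contact_force: [0.5, 0.7, -1.5]
grip_width: 0.0346
grasp_force: 25.8
```

Request:
servo_tool(
  plan=[
    [[0.2,0,0,0.001,0],[0.2,0,0,0.001,0],[0.2,0,0,0.001,0],[0.2,0,0,0.0005,0],[0.2,0,0,0,0]],
  ],
)

```text
time_s: 30.32
tool_pos: [0.47, -0.2535, 0.0636]
tool_rot: [-180.0, -0.0, 90.0]
contact_force: [0.9, 0.4, -2.3]
grip_width: 0.0349
grasp_force: 25.7
```

Request:
servo_tool(
  plan=[
    [[0.2,0,0,0.0005,0],[0.2,0,0,0.0005,0],[0.2,0,0,0,0]],
  ],
)

```text
time_s: 30.57
tool_pos: [0.4701, -0.2536, 0.0629]
tool_rot: [180.0, 0.0, 90.0]
contact_force: [-0.9, 0.9, 0.3]
grip_width: 0.0347
grasp_force: 26.1
```

Request:
servo_tool(
  plan=[
    [[0.2,0,0,0.0005,0],[0.2,0,0,0,0],[0.7,0,0,0,0],[0.7,0,0,0,0],[0.7,0,0,0,0],[0.7,0,0,0,0],[0.7,0,0,-0.005,0],[0.7,0,0,-0.01,0]],
  ],
)

```text
time_s: 31.23
tool_pos: [0.4693, -0.2531, 0.0765]
tool_rot: [-179.9, -0.1, 90.0]
contact_force: [-0.1, 0.6, -0.5]
grip_width: 0.0599
grasp_force: 0.0
```

Request:
servo_tool(
  plan=[
    [[0.7,0,0,-0.02,0],[0.7,0,0,-0.03,0],[0.7,0,0,-0.03,0],[0.7,0,-0.03,-0.03,0],[0.7,0,-0.035,0,0],[0.7,0,-0.035,0,0],[0.7,0,-0.03,0,0],[0.7,0,0,0,0]],
  ],
)

```text
time_s: 31.9
tool_pos: [0.3365, -0.2529, 0.1883]
tool_rot: [-180.0, 0.1, 89.9]
contact_force: [0.1, -0.0, 0.5]
grip_width: 0.0593
grasp_force: 0.0
```

```bash
python3 pan.py; python3 - <<'E'
from meas import *
S=snap('scene');T=snap('top')
m=np.zeros((600,800,3),np.uint8);m[:,:400]=cv2.resize(S['pixels'][170:440,210:500],(400,600))[:, :];m=np.zeros((400,800,3),np.uint8)
m[:,:430]=cv2.resize(S['pixels'][170:440,210:500],(430,400));m[:,430:]=cv2.resize(T['pixels'][180:288,420:520],(370,400));cv2.imwrite('pics/m8.png',m[...,::-1])
E
```

```text
31.9 [ 0.3365 -0.2529  0.1883] [ 0.1 -0.   0.5] 0.05931046619539763
L bottom row 232.77777777777777 cols 222 277
R bottom row 279.0 cols 281 333
```

View pics/m8.png

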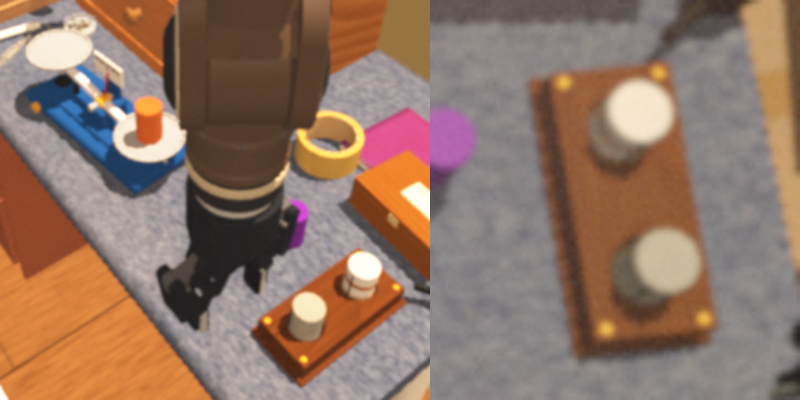

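The grey plug stands home in the near bore, showing about as much as its pale neighbour. Red stands upright on the lowered right pan. The gripper is clear of everything, so I'm handing in.

```bash
python3 -c "
from h import *
print(robot.job_done())"
```

```text
the job is handed in; nothing more can be done
None
```

The grey plug was the heavier: it now stands home in the empty bore, the red one stands on its right pan, and I handed the job in after about 32 s of robot time.

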